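Change the tube feeder to the green feed

TASK

The next lot needs another feed on the tube feeder: with the fingertips push its black-knobbed gear lever along the H-gate, out of the left-hand side, across the neutral channel and fully home in the right-hand slot beside the green button, and leave it there. Only push it, without taking it between the fingers or forcing it against the gate, and do not run it into the slot beside the yellow button on the way. Leave the cut tubes, plug gauge and mug where they are.

Things in the scene. Friction and masses are not known exactly. Their poses are not given: they have to be found in the camera images.
- feeder: Green bench tube feeder, fixed: 172 x 164 mm foot, 136 mm square gearbox, grey motor behind, rollers with a black tube on its right, yellow cutter guard and grey tray in front of them. Origin: on the bench straight below the lever's pivot; x = far (away from the robot, along the slots), y = left, z up; yaw within 0.3 rad of the world. Nothing on it but the lever is higher than 0.11.
- gate_centre (a point): Centre of the H-gate at the top of its level steel plate (124 x 116 mm), 0.100 above the feeder's origin, axes as the feeder. Two slots along x at y = +0.018 (left) and -0.018 (right), 14 mm wide, ending at x = +0.032 (far) and -0.032 (near), are joined at x = 0 by the neutral channel along y, 18 mm wide. The tongues between the slots have 4 mm rounded corners.
- lever_cross (a joint): Sideways lean of the gear lever, rad, 0 upright: positive leans right (feeder -y). About -0.24 in the left slots, +0.24 in the right slots (give or take 0.03 of play). It can change only in the neutral channel. The lever's pivot is 0.022 above the feeder's origin; this hinge (along feeder x) carries the fore-and-aft hinge, both axes meeting there.
- lever_shift (a joint): Fore-and-aft lean of the gear lever, rad, 0 in neutral: positive leans far (feeder +x), about +0.33 at the end of a far slot, -0.33 at the end of a near slot; free to cross within 0.05 of 0. Starts anywhere along the left slots. The joint is stiff and the lever stays where it is left: 2 N at the knob moves it, up to 4 N at 0.1 m/s. The gate's metal stops it.
- knob (a point): Centre of the lever's black pear-shaped knob, on the lever's axis 0.165 from the pivot; z points up along the lever. Here 36 mm across; it reaches 20 mm above and 25 mm below this point, then a bare 10 mm steel shaft. Upright it is 0.187 above the bench; neutral to home moves it about 55 mm fore or aft, left to right slots about 78 mm.
- button_green: Green domed button, 19 mm across and 5 mm high, flat on the gate plate beside one slot. Origin: centre of its underside, 0.100 above the bench. In feeder's frame it lies at x = +0.020 (beside the far slot) or -0.020 (beside the near slot), y = -0.0415, that is on the right-hand side. It marks the wanted slot.
- button_yellow: Yellow domed button, 19 mm across and 5 mm high, flat on the gate plate beside one slot. Origin: centre of its underside, 0.100 above the bench. In feeder's frame it lies at x = +0.020 (beside the far slot) or -0.020 (beside the near slot), y = -0.0415, at the other slot of the right-hand side.
- button_red: Red domed button, 19 mm across and 5 mm high, flat on the gate plate beside one slot. Origin: centre of its underside, 0.100 above the bench. In feeder's frame it lies at x = +0.020 (beside the far slot) or -0.020 (beside the near slot), y = +0.0415, on the left-hand side.
- button_blue: Blue domed button, 19 mm across and 5 mm high, flat on the gate plate beside one slot. Origin: centre of its underside, 0.100 above the bench. In feeder's frame it lies at x = +0.020 (beside the far slot) or -0.020 (beside the near slot), y = +0.0415, on the left-hand side.
- tube_a: Loose cut black rubber tube, 27 mm across, 59 mm long, lying in the feeder's outfeed tray. Origin: underside of its middle. Leave alone.
- tube_b: Second cut black rubber tube, 27 mm across, 59 mm long, lying in the tray. Origin: underside of its middle. Leave alone.
- plug_gauge: Loose steel plug gauge with a green ring, 97 mm long, 22 mm across, lying on the bench left of the feeder. Origin: underside of its middle. Leave alone.
- mug: White mug, 92 mm across, 95 mm high, on the bench right of the feeder. Origin: centre of its foot. Leave alone.

How it is judged:
On the way:
1. the lever has been pushed across neutral to the right-hand side (value of joint lever_cross above 0.19 rad), for 0.1 s.
At the end, for the whole second after the job is handed in: The lever rests in the right-hand slot beside the green button, leaning 0.30 rad or more into it (the end is at about 0.33, so the knob is within about 6 mm of fully home) and 0.19 rad or more to the right, at rest; tubes, gauge and mug within 20 mm of where they stood (value of joint lever_cross above 0.19 rad and ((x of button_green in the frame of feeder above 0 m and value of joint lever_shift above 0.3 rad) or (x of button_green in the frame of feeder below 0 m and value of joint lever_shift below -0.3 rad)) and velocity of joint lever_shift between -0.05 and 0.05 rad/s and distance of each of tube_a, tube_b, plug_gauge, mug from where it was at the start of the episode below 0.02 m); the robot touches nothing.
It fails at once if the lever is run into the slot beside the yellow button (more than 0.2 rad of the 0.33 to its end) (value of joint lever_cross above 0.19 rad and ((x of button_green in the frame of feeder above 0 m and value of joint lever_shift below -0.2 rad) or (x of button_green in the frame of feeder below 0 m and value of joint lever_shift above 0.2 rad))).
It fails at once if the lever is taken between the fingers (the grasp point within 9 mm of the lever's axis, between 80 mm below and 15 mm above the knob's centre) (x of the grasp point in the frame of knob between -0.009 and 0.009 m and y of the grasp point in the frame of knob between -0.009 and 0.009 m and z of the grasp point in the frame of knob between -0.08 and 0.015 m).
It fails at once if something is forced: the fingers press with more than 35 N (contact force between the fingers and anything else above 35 N).
It fails at once if a bystander (cut tube, plug gauge or mug) is moved more than 20 mm or lifted (distance of any of tube_a, tube_b, plug_gauge, mug from where it was at the start of the episode above 0.02 m).
It also fails if it takes over 45 s, if anything falls off the work surface, if the arm or the gripper's body presses on something with over 40 N, if the wrist force passes 120 N, or if a joint passes its speed limit or range.

ROBOT

A 6-joint arm with a two-finger parallel gripper is mounted at the origin on a cart in front of the work surface, level with it; the furniture and walls round the work are solid. World frame = base frame: x ahead of the robot, y to its left, z up, the work surface at z = 0. Lengths are in m, angles in rad, forces in N, time in s.
With the tool pointing down it reaches from about 0.3 to 0.85 m from the base axis. Payload 4.2 kg.
Tool frame: the origin (TCP) lies on the centre line of the jaws, within the pads' length; the fingertips stand 11 mm ahead of it and the grasp point (between the pads) lies 8 mm behind it (ctrl.tips_ahead is the distance from the TCP to the fingertips, in m); z points along the fingers, y is the line along which they close (so a half turn about z gives the same grasp; the last joint's range is limited). The gripper opens to 91 mm and grips with 3 to 60 N. Pads are 32 mm wide; open, the fingers measure 118 mm over their backs; the gripper's body (76 mm by 178 mm) begins 60 mm behind the grasp point.
Start: joints at [1.128, 0.32, 1.565, -0, 1.257, -0.02], TCP at [0.236, 0.524, 0.225] pointing down, gripper open.
Joint ranges: [-3.11, 3.11], [-0.84, 2.01], [0.21, 2.61], [-1.34, 4.49], [0.05, 2.63], [-2.56, 2.56]. Speed limits (rad/s): [2.57, 2.57, 3.14, 3.14, 3.14, 3.14].

INTERFACE

Orientations are given as a unit quaternion [w, x, y, z].
In Python, from bench import state, read_camera, ctrl gives the robot as it stands. The module is installed in compiled form; this text tells all that it offers.
- The arm moves only by the tool play_rows, never from a script. Its argument "moves" is a list of rows, each a list of 2 entries, a list of its own where there are three numbers: the shift along the world's x, y, z in cm, then the turn about the world's z in rad. A call has 1 to 5 rows; each row shifts and turns the commanded pose from where the row before left it; what a row does not reach is not made up. A row lasts 1/10 s, in which the tool goes at most 50 mm and 8.59 degrees, less where a joint would pass 70% of its speed; a pose out of reach is approached as far as the arm can. A call with a gripper value outside its range is refused whole. "claw" is the finger opening in cm, from 0 to 9.12, set as the call begins (left out, the last holds). The fingers move at their own pace and stop on an object; "newtons" is the grip in N (left out, the last holds). Time passes only in rows, so rows that do not move let the fingers close. It gives the time, the measured TCP pose, the force, the opening and the grip force at its end, in the units of the state.
- state(): the state, without advancing time (a new reading comes with each control period).
- read_camera(name): name is "side" or "top"; returns a dict with "color" (420x560x3 uint8, blue, green, red), "camera_matrix" (3x3 intrinsics, pixels), "rvec" (rotation vector, rad) and "tvec" (3), from world to camera coordinates, as OpenCV has them. Camera axes: x right, y down, z forward; pixel columns grow to the right and rows downward; lengths in m; the calibration is good to about 2 mm. A picture is of the moment at which its call begins. There is no depth.
- ctrl.close_job(): hands the job in; it is judged then, once.
The state is a dict: "time": time; "joint_positions": joint angles; "qd": joint speeds; "joint_efforts": joint torques, N m; "tool_pos": TCP position; "eef_rot": TCP orientation; "contact_force": force on the tool from outside, world axes, zero at the start; "torque": the same for the moment, N m; "opening": finger opening in m; "gripper_force": force on a finger pad.
Only numpy, scipy, OpenCV 4.12 (cv2) and the standard library are available. Lean on these libraries where they do the work, as an engineer would, in place of code of your own. Each camera call takes 0.05 s, during which the arm holds its last target. There are 200 camera calls.

## Working session

There is one attempt and no reset: what is moved stays moved. The work goes in short steps, Python scripts to look and compute and a tool call to move; the robot and the scene stay as the last step left them, time stands still between calls to the robot, and variables do not carry over. Pictures are saved under pics/ and viewed, at most 10 in all, crops included, and the job is handed in when it is done.

Besides the shell and the picture viewer there is one more tool, called after "Emit:" by a JSON object that holds its "api" and its "payload", one argument or row to a line. play_rows: Moves the arm, as the interface text tells. Its arguments: {"type":"object","properties":{"moves":{"type":"array","items":{"type":"array"}},"claw":{"type":"number"},"newtons":{"type":"number"}},"required":["moves"]}

```bash
mkdir -p pics
cat > h.py <<'E'
import numpy as np,cv2
from bench import state,read_camera,ctrl
def cam(n):
    c=read_camera(n);R=cv2.Rodrigues(np.array(c["rvec"],float))[0];t=np.array(c["tvec"],float).ravel()
    return c["color"],np.array(c["camera_matrix"],float),R,t
def ray(c,uv):
    _,K,R,t=c;d=R.T@np.linalg.inv(K)@np.array([*uv,1.]);return -R.T@t,d
def onz(c,uv,z):
    o,d=ray(c,uv);return o+d*(z-o[2])/d[2]
def proj(c,p):
    _,K,R,t=c;q=K@(R@np.array(p)+t);return q[:2]/q[2]
def tri(a,ua,b,ub):
    o1,d1=ray(a,ua);o2,d2=ray(b,ub)
    s=np.linalg.lstsq(np.c_[d1,-d2],o2-o1,rcond=None)[0]
    p,q=o1+d1*s[0],o2+d2*s[1];return (p+q)/2,np.linalg.norm(p-q)
E
python3 - <<'E'
from h import *
for n in("top","side"):
    c=cam(n);cv2.imwrite(f"pics/{n}0.png",c[0]);print(n,-c[2].T@c[3])
s=state();print(s["time"],s["tool_pos"],s["eef_rot"],s["opening"],ctrl.tips_ahead)
E
```

```text
top [ 0.31351781 -0.20691143  1.12880011]
side [ 1.27351242 -0.32587169  1.21591959]
0.1 [0.23575595 0.52397354 0.2241919 ] [-1.73904908e-04  2.09832560e-01  9.77737008e-01 -7.80834383e-04] 0.09126657369061564 0.011
```

View pics/top0.png

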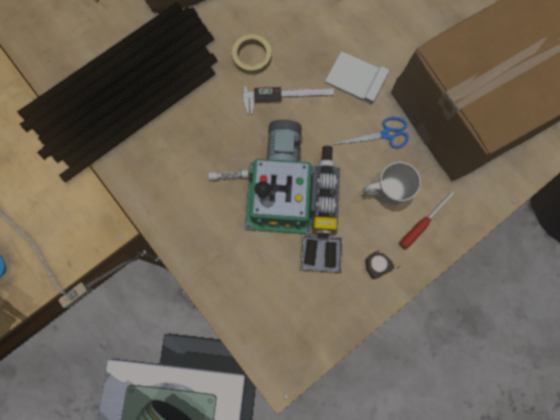

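View pics/side0.png

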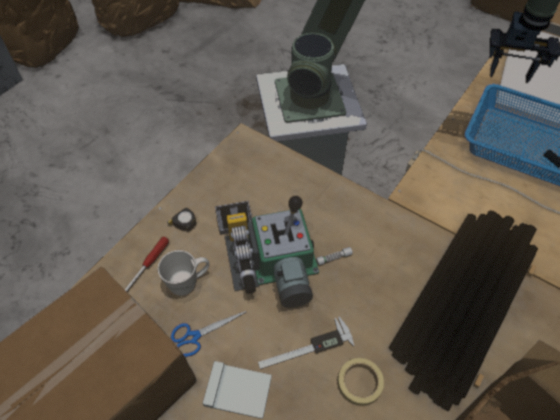

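The top view shows the feeder near (281,190), with the knob near (263,189) at the left and a green button to its right near (299,181). In the side view the knob is near (295,203). Next I'll measure these with colour masks.

Run:
```python
from h import *
T=cam("top");S=cam("side")
rg={"top":(T,(245,150,320,235)),"side":(S,(250,190,325,290))}
hues={"red":[(0,6),(174,180)],"yellow":[(22,34)],"green":[(45,75)],"blue":[(105,130)]}
for n,(c,(x0,y0,x1,y1)) in rg.items():
    im=c[0][y0:y1,x0:x1];hsv=cv2.cvtColor(im,cv2.COLOR_BGR2HSV)
    for k,hs in hues.items():
        m=sum(cv2.inRange(hsv,(a,110,90 if k!="blue" else 60),(b,255,255)) for a,b in hs)
        N,l,st,ce=cv2.connectedComponentsWithStats(m.astype(np.uint8))
        for i in range(1,N):
            if 6<=st[i,4]<150:
                uv=ce[i]+[x0,y0];print(n,k,st[i,4],uv.round(1),onz(c,uv,.103).round(4))
    m=cv2.inRange(hsv,(0,0,0),(180,255,45));N,l,st,ce=cv2.connectedComponentsWithStats(m)
    for i in range(1,N):
        if st[i,4]>20: print(n,"dark",st[i],(ce[i]+[x0,y0]).round(1))
    cv2.imwrite(f"pics/{n}_z.png",cv2.resize(im,None,fx=6,fy=6,interpolation=cv2.INTER_CUBIC))
a=cv2.imread("pics/top_z.png");b=cv2.imread("pics/side_z.png");h=600
b=b[:600];a=cv2.copyMakeBorder(a,0,600-a.shape[0],0,0,cv2.BORDER_CONSTANT)
o=np.hstack([a,b]);o=cv2.resize(o,None,fx=.88,fy=.88);cv2.imwrite("pics/z.png",o);print(o.shape)
```

```text
top red 30 [263.2 178.3] [ 0.5929 -0.1562  0.103 ]
top yellow 28 [298.2 197.5] [ 0.5572 -0.2401  0.103 ]
top yellow 65 [316.4 222.6] [ 0.5046 -0.2863  0.103 ]
top yellow 10 [273.3 222.5] [ 0.4939 -0.1905  0.103 ]
top yellow 6 [287.  225.5] [ 0.4906 -0.2216  0.103 ]
top green 23 [299.  180.6] [ 0.5967 -0.238   0.103 ]
top dark [ 11  26  19  24 186] [265.4 188.6]
top dark [34 27 12 16 65] [285.8 185.6]
side red 22 [299.5 235.3] [ 0.5946 -0.155   0.103 ]
side yellow 21 [264. 228.] [ 0.5576 -0.24    0.103 ]
side green 12 [267.5 241. ] [ 0.5974 -0.2374  0.103 ]
side blue 14 [296.2 222.6] [ 0.5556 -0.1559  0.103 ]
side dark [40  8 11 14 78] [294.4 205.2]
side dark [22 35 12 18 70] [276.4 233.4]
side dark [ 2 64 10 16 96] [256.3 261.1]
side dark [ 0 87  5 13 54] [251.7 283.8]
(528, 792, 3)
```

View pics/z.png

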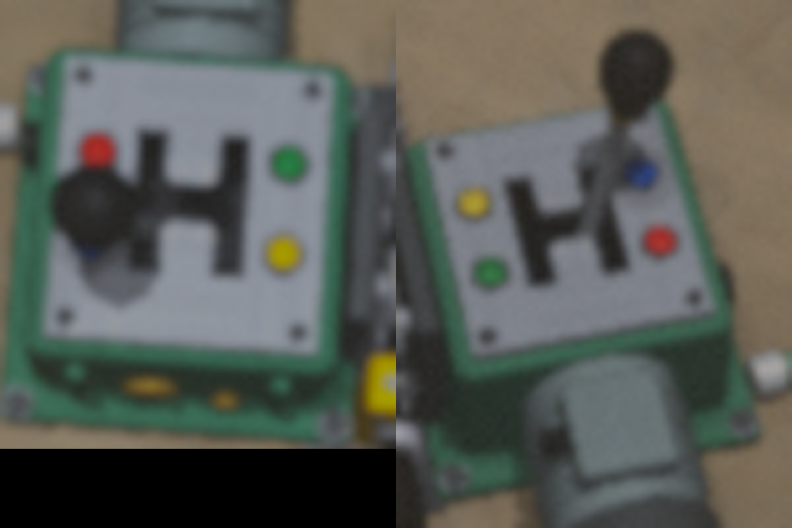

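The crop shows green far right, yellow near right, and red (far) and blue (near) on the left. The knob is at about top (263.0,189.2) and side (295.6,203.3).

Run:
```python
from h import *
T=cam("top");S=cam("side")
p,e=tri(T,(263.0,189.2),S,(295.6,203.3));print("knob",p.round(4),"gap",e)
B=dict(red=(.5938,-.1556),green=(.597,-.2377),yellow=(.5574,-.24),blue=(.5556,-.1559))
M=dict(red=(.02,.0415),green=(.02,-.0415),yellow=(-.02,-.0415),blue=(-.02,.0415))
src=np.array([M[k] for k in B]);dst=np.array([B[k] for k in B])
c=dst.mean(0);H=src.T@(dst-c);yaw=np.arctan2(H[0,1]-H[1,0],H[0,0]+H[1,1])
R=np.array([[np.cos(yaw),-np.sin(yaw)],[np.sin(yaw),np.cos(yaw)]])
print("c",c,"yaw",yaw,"res",(dst-src@R.T-c).round(4).tolist())
f=R.T@(p[:2]-c);z=p[2]-.022;print("knob feeder",f,z)
L=np.linalg.norm([*f,z]);print("len",L,"shift",np.arcsin(f[0]/L),"cross",np.arctan2(-f[1],z))
def kn(cr,sh):
    v=.165*np.array([np.sin(sh),-np.cos(sh)*np.sin(cr),np.cos(sh)*np.cos(cr)]);return np.r_[R@v[:2]+c,v[2]+.022]
for cr,sh in((-.24,-.1),(-.24,0),(0,0),(.24,0),(.24,.33)):print(cr,sh,kn(cr,sh).round(4),proj(T,kn(cr,sh)).round(1),proj(S,kn(cr,sh)).round(1))
```

```text
knob [ 0.5488 -0.1603  0.1797] gap 0.004091564802060314
c [ 0.57595 -0.1973 ] yaw 0.03068843302870691 res [[-0.0009, -0.0004], [-0.0002, 0.0005], [0.0002, -0.0006], [0.0009, 0.0005]]
knob feeder [-0.02603946  0.03783863] 0.1577027609661544
len 0.164255826215345 shift -0.15920154081273133 cross -0.23548485012900386
-0.24 -0.1 [ 0.5583 -0.1588  0.1815] [261.9 184.3] [296.1 206. ]
-0.24 0 [ 0.5747 -0.1581  0.1823] [262.4 176.7] [297.7 211.2]
0 0 [ 0.576  -0.1973  0.187 ] [281.  177.5] [281.9 212.8]
0.24 0 [ 0.5772 -0.2365  0.1823] [299.6 179.6] [265.9 216.6]
0.24 0.33 [ 0.6305 -0.2327  0.1736] [300.1 156.6] [271.1 236.9]
```

Emit:
{"api": "play_rows", "payload": {
  "moves": [
    [[1.5,-4.5,0],-0.08],
    [[1.5,-4.5,0],-0.08],
    [[1.5,-4.5,0],-0.08],
    [[1.5,-4.5,0],-0.08],
    [[1.5,-4.5,0],-0.08]
  ],
  "claw": 0,
  "newtons": 20
}}

```text
time: 0.8
tool_pos: [0.3111, 0.2976, 0.225]
eef_rot: [0.0, 0.401, 0.916, 0.0]
contact_force: [1.2, 0.1, 1.0]
opening: 0.0541
gripper_force: 0.0
```

Emit:
{"api": "play_rows", "payload": {
  "moves": [
    [[1.5,-4.5,0],-0.08],
    [[1.5,-4.5,0],-0.08],
    [[1.5,-4.5,0],-0.08],
    [[1.5,-4.5,0],-0.08],
    [[1.5,-4.5,0],-0.08]
  ]
}}

```text
time: 1.3
tool_pos: [0.3861, 0.0726, 0.2253]
eef_rot: [0.0, 0.575, 0.818, 0.0]
contact_force: [0.7, 1.2, 0.0]
opening: 0.014
gripper_force: 0.0
```

Emit:
{"api": "play_rows", "payload": {
  "moves": [
    [[1.5,-4.5,0],-0.08],
    [[1.5,-4.5,0],-0.08],
    [[1.5,-4.5,0],-0.08],
    [[1.5,-4.5,0],-0.08],
    [[0,0,0],0]
  ]
}}

```text
time: 1.8
tool_pos: [0.4476, -0.1103, 0.2249]
eef_rot: [0.001, 0.7, 0.715, -0.0]
contact_force: [0.9, 1.0, 0.6]
opening: 0.0005
gripper_force: 0.0
```

Emit:
{"api": "play_rows", "payload": {
  "moves": [
    [[2,-2.5,0],0],
    [[1.3,-2.5,0],0],
    [[0,0,-3],0],
    [[0,0,-2.5],0],
    [[0,0,0],0]
  ]
}}

```text
time: 2.3
tool_pos: [0.4764, -0.1543, 0.1669]
eef_rot: [-0.004, 0.697, 0.717, -0.002]
contact_force: [1.2, -0.0, -0.8]
opening: 0.0004
gripper_force: 0.0
```

Emit:
{"api": "play_rows", "payload": {
  "moves": [
    [[1,0,0],0],
    [[1,0,0],0],
    [[0.5,0,0],0],
    [[0.5,0,0],0],
    [[0.5,0,0],0]
  ]
}}

```text
time: 2.8
tool_pos: [0.5146, -0.1556, 0.1705]
eef_rot: [0.0, 0.697, 0.717, 0.0]
contact_force: [-1.3, -0.2, -0.1]
opening: 0.0006
gripper_force: 0.0
```

Emit:
{"api": "play_rows", "payload": {
  "moves": [
    [[0.5,-0.1,0],0],
    [[0.5,-0.1,0],0],
    [[0.5,0,0],0],
    [[0.5,0,0],0],
    [[0,0,0],0]
  ]
}}

```text
time: 3.3
tool_pos: [0.5345, -0.1576, 0.1699]
eef_rot: [0.0, 0.697, 0.717, 0.0]
contact_force: [-1.1, -0.4, 0.5]
opening: 0.0006
gripper_force: 0.8
```

```bash
cat > look.py <<'E'
import sys
from h import *
T=cam("top");S=cam("side");n=sys.argv[1]
a=T[0][140:240,235:335];b=S[0][175:275,235:335]
cv2.imwrite(f"pics/{n}.png",cv2.resize(np.hstack([a,b]),None,fx=4,fy=4,interpolation=cv2.INTER_CUBIC))
s=state();print(s["time"],s["tool_pos"].round(4) if hasattr(s["tool_pos"],'round') else s["tool_pos"])
E
python3 look.py n1
```

```text
3.4 [ 0.5342 -0.1577  0.1699]
```

View pics/n1.png

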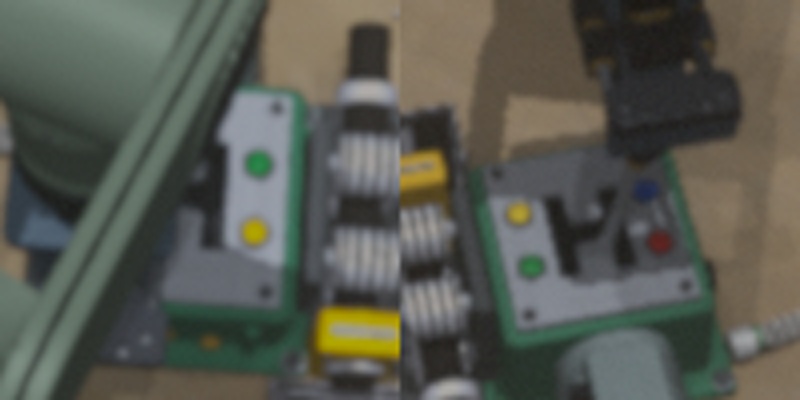

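The knob is hidden by the gripper body. The side view shows the shaft foot near (590,235) in the crop, still a little short of neutral. I'll push 9 mm more, then back off to the left to look clear.

Emit:
{"api": "play_rows", "payload": {
  "moves": [
    [[0.5,0,0],0],
    [[0.4,0,0],0],
    [[0,0,0],0],
    [[-2,0,0],0],
    [[-2,0,0],0]
  ]
}}

```text
time: 3.9
tool_pos: [0.5035, -0.1578, 0.1698]
eef_rot: [0.001, 0.697, 0.717, 0.0]
contact_force: [-0.2, -0.1, 0.3]
opening: 0.0002
gripper_force: 0.0
```

Emit:
{"api": "play_rows", "payload": {
  "moves": [
    [[0,4,0],0],
    [[0,4,0],0],
    [[0,4,0],0],
    [[0,4,0],0],
    [[0,0,0],0]
  ]
}}

```text
time: 4.4
tool_pos: [0.5035, 0.0061, 0.1702]
eef_rot: [0.0, 0.695, 0.719, 0.001]
contact_force: [0.3, -0.7, -0.7]
opening: 0.0003
gripper_force: 0.0
```

```bash
python3 look.py n2
```

```text
4.5 [0.5035 0.0029 0.1701]
```

View pics/n2.png

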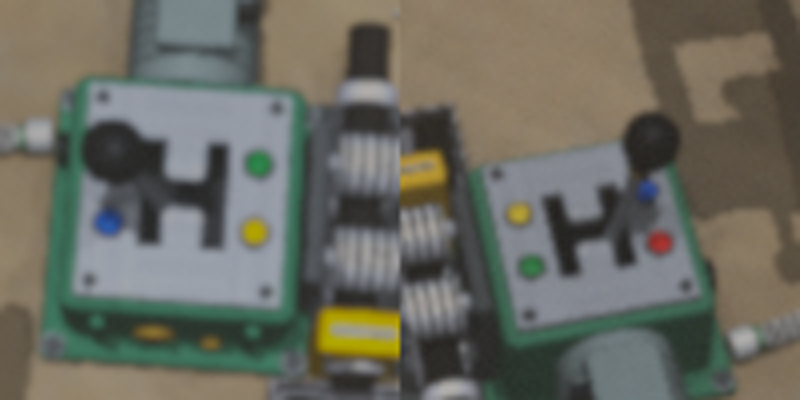

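The knob is at top (263.2,177.5) and side (297.7,209.5). That matches the neutral prediction within about 2 px. Next I'll move to its left side and push right.

Emit:
{"api": "play_rows", "payload": {
  "moves": [
    [[3.6,0,0],0],
    [[3.6,-2,0],0],
    [[0,-4,0],0],
    [[0,-2,0],0],
    [[0,0,0],0]
  ]
}}

```text
time: 5.0
tool_pos: [0.5753, -0.0816, 0.1696]
eef_rot: [0.001, 0.699, 0.715, -0.0]
contact_force: [0.6, 0.9, 0.2]
opening: 0.0003
gripper_force: 0.0
```

Emit:
{"api": "play_rows", "payload": {
  "moves": [
    [[0,-1,0],0],
    [[0,-1,0],0],
    [[0,-0.8,0],0],
    [[0,-0.6,0],0],
    [[0,-0.6,0],0]
  ]
}}

```text
time: 5.5
tool_pos: [0.5749, -0.1179, 0.1701]
eef_rot: [0.0, 0.697, 0.717, 0.0]
contact_force: [-0.2, -0.8, -0.4]
opening: 0.0006
gripper_force: 0.0
```

Emit:
{"api": "play_rows", "payload": {
  "moves": [
    [[0,-0.6,0],0],
    [[0,-0.6,0],0],
    [[0,-0.6,0],0],
    [[0,-0.6,0],0],
    [[0,-0.6,0],0]
  ]
}}

```text
time: 6.0
tool_pos: [0.5751, -0.1479, 0.1701]
eef_rot: [0.0, 0.697, 0.717, 0.0]
contact_force: [-0.6, 2.8, 1.5]
opening: 0.0006
gripper_force: 1.2
```

Emit:
{"api": "play_rows", "payload": {
  "moves": [
    [[0.1,-0.6,0],0],
    [[0,-0.6,0],0],
    [[0,-0.6,0],0],
    [[0,-0.6,0],0],
    [[0,-0.6,0],0]
  ]
}}

```text
time: 6.5
tool_pos: [0.576, -0.1782, 0.17]
eef_rot: [0.0, 0.697, 0.717, 0.0]
contact_force: [0.4, 2.1, 1.7]
opening: 0.0
gripper_force: 1.0
```

Emit:
{"api": "play_rows", "payload": {
  "moves": [
    [[0,-0.5,0],0],
    [[0,-0.4,0],0],
    [[0,-0.4,0],0],
    [[0,-0.3,0],0],
    [[0,-0.3,0],0]
  ]
}}

```text
time: 7.0
tool_pos: [0.5756, -0.1967, 0.1696]
eef_rot: [-0.0, 0.697, 0.717, -0.0]
contact_force: [0.5, 2.1, -1.3]
opening: 0.0005
gripper_force: 0.9
```

Emit:
{"api": "play_rows", "payload": {
  "moves": [
    [[0,-0.3,0],0],
    [[0,-0.2,0],0],
    [[0,-0.1,0],0],
    [[0,0,0],0]
  ]
}}

```text
time: 7.4
tool_pos: [0.5757, -0.2028, 0.1698]
eef_rot: [-0.0, 0.697, 0.717, -0.0]
contact_force: [-0.9, 1.5, -1.6]
opening: 0.0006
gripper_force: 0.6
```

Emit:
{"api": "play_rows", "payload": {
  "moves": [
    [[0,4,0],0],
    [[-3.5,4,0],0],
    [[-3.5,4,0],0],
    [[0,4,0],0],
    [[0,4,0],0]
  ]
}}

```text
time: 7.9
tool_pos: [0.5095, -0.0066, 0.1708]
eef_rot: [0.001, 0.697, 0.717, 0.0]
contact_force: [1.6, -0.7, 0.1]
opening: 0.0005
gripper_force: 0.0
```

```bash
python3 look.py n3
```

```text
8.0 [ 0.5101 -0.0041  0.1707]
```

View pics/n3.png

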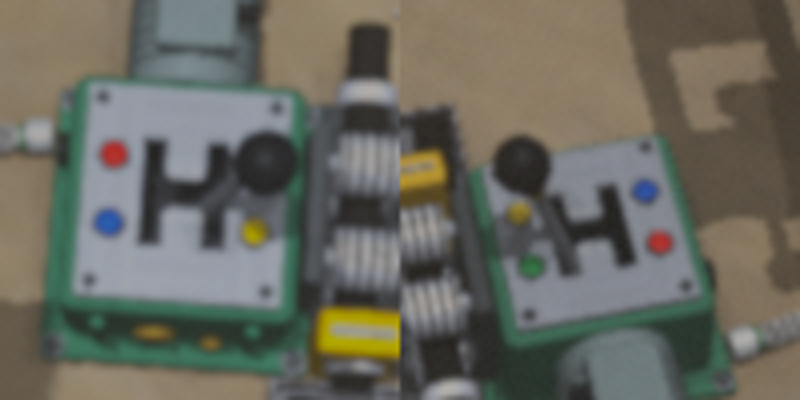

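The knob is at top (301.5,180) and side (265.3,215.8), so it is upright fore-and-aft in the right-hand column, as predicted. Now I'll go round to its near side and push it far.

Emit:
{"api": "play_rows", "payload": {
  "moves": [
    [[-0.5,-4.5,0],0],
    [[0,-4.5,0],0],
    [[0,-4.5,0],0],
    [[0,-4.5,0],0],
    [[0,-4.5,0],0]
  ]
}}

```text
time: 8.5
tool_pos: [0.5049, -0.2355, 0.1704]
eef_rot: [0.001, 0.697, 0.717, -0.0]
contact_force: [0.2, 0.0, 0.1]
opening: 0.0004
gripper_force: 0.0
```

Emit:
{"api": "play_rows", "payload": {
  "moves": [
    [[0,-0.8,0],0],
    [[1,0,0],0],
    [[1,0,0],0],
    [[1,0,0],0],
    [[0,0,0],0]
  ]
}}

```text
time: 9.0
tool_pos: [0.537, -0.2391, 0.1699]
eef_rot: [0.0, 0.696, 0.718, 0.0]
contact_force: [-0.8, -0.0, 0.6]
opening: 0.0008
gripper_force: 0.0
```

Emit:
{"api": "play_rows", "payload": {
  "moves": [
    [[0.6,0,0],0],
    [[0.6,0,0],0],
    [[0.6,0.1,0],0],
    [[0.6,0,0],0],
    [[0.6,0.1,0],0]
  ]
}}

```text
time: 9.5
tool_pos: [0.5654, -0.2386, 0.1701]
eef_rot: [0.0, 0.697, 0.717, -0.0]
contact_force: [-2.2, -1.6, 0.1]
opening: 0.0005
gripper_force: 1.0
```

Emit:
{"api": "play_rows", "payload": {
  "moves": [
    [[0.6,0,0],0],
    [[0.6,0.1,0],0],
    [[0.6,0,0],0],
    [[0.5,0,0],0],
    [[0.3,0,0],0]
  ]
}}

```text
time: 10.0
tool_pos: [0.5914, -0.237, 0.1695]
eef_rot: [-0.0, 0.697, 0.717, 0.0]
contact_force: [-2.0, 0.3, -0.8]
opening: 0.0005
gripper_force: 0.9
```

Emit:
{"api": "play_rows", "payload": {
  "moves": [
    [[0.3,0,0],0],
    [[0.2,0,0],0],
    [[0,0,0],0]
  ]
}}

```text
time: 10.3
tool_pos: [0.5964, -0.2373, 0.17]
eef_rot: [0.0, 0.697, 0.717, 0.0]
contact_force: [-1.6, 0.4, -0.9]
opening: 0.0007
gripper_force: 0.7
```

Emit:
{"api": "play_rows", "payload": {
  "moves": [
    [[0.1,0,0],0],
    [[0.1,0,0],0],
    [[0,0,0],0]
  ]
}}

```text
time: 10.6
tool_pos: [0.5981, -0.2374, 0.17]
eef_rot: [0.0, 0.697, 0.717, 0.0]
contact_force: [-2.7, 0.9, -0.6]
opening: 0.0007
gripper_force: 0.8
```

Emit:
{"api": "play_rows", "payload": {
  "moves": [
    [[0.1,0,0],0],
    [[0.1,0,0],0],
    [[0,0,0],0]
  ]
}}

```text
time: 10.9
tool_pos: [0.6002, -0.2374, 0.17]
eef_rot: [0.0, 0.697, 0.717, 0.0]
contact_force: [-1.5, -0.3, -0.8]
opening: 0.0003
gripper_force: 0.8
```

Emit:
{"api": "play_rows", "payload": {
  "moves": [
    [[0.1,0,0],0],
    [[0,0,0],0]
  ]
}}

```text
time: 11.1
tool_pos: [0.6011, -0.2374, 0.1699]
eef_rot: [0.0, 0.697, 0.717, 0.0]
contact_force: [-1.9, 0.3, -0.4]
opening: 0.0004
gripper_force: 0.9
```

Emit:
{"api": "play_rows", "payload": {
  "moves": [
    [[0.1,0,0],0],
    [[0,0,0],0]
  ]
}}

```text
time: 11.3
tool_pos: [0.6018, -0.2373, 0.1698]
eef_rot: [-0.0, 0.697, 0.717, -0.0]
contact_force: [-2.7, 1.1, -0.5]
opening: 0.0005
gripper_force: 1.4
```

Emit:
{"api": "play_rows", "payload": {
  "moves": [
    [[0.1,0,0],0],
    [[0,0,0],0]
  ]
}}

```text
time: 11.5
tool_pos: [0.6024, -0.2373, 0.1697]
eef_rot: [-0.001, 0.697, 0.717, -0.0]
contact_force: [-4.8, 0.6, -0.5]
opening: 0.0005
gripper_force: 2.2
```

Force is rising and the tool now lags its command, so the lever is at the stop. I'll back off and look.

Emit:
{"api": "play_rows", "payload": {
  "moves": [
    [[-2,0,0],0],
    [[-4,0,0],0],
    [[-4,2,0],0],
    [[0,4.5,0],0],
    [[0,4.5,0],0]
  ]
}}

```text
time: 12.0
tool_pos: [0.5039, -0.1273, 0.1712]
eef_rot: [0.002, 0.698, 0.716, 0.002]
contact_force: [1.1, 0.4, 0.4]
opening: 0.0002
gripper_force: 0.0
```

Emit:
{"api": "play_rows", "payload": {
  "moves": [
    [[0,4.5,0],0],
    [[0,4.5,0],0],
    [[0,4.5,0],0],
    [[0,0,0],0],
    [[0,0,0],0]
  ]
}}

```text
time: 12.5
tool_pos: [0.5045, 0.0084, 0.1707]
eef_rot: [0.001, 0.696, 0.718, 0.001]
contact_force: [-0.2, -0.4, 0.3]
opening: 0.0007
gripper_force: 0.0
```

```bash
python3 look.py n4
```

```text
12.6 [0.504  0.0069 0.1704]
```

View pics/n4.png

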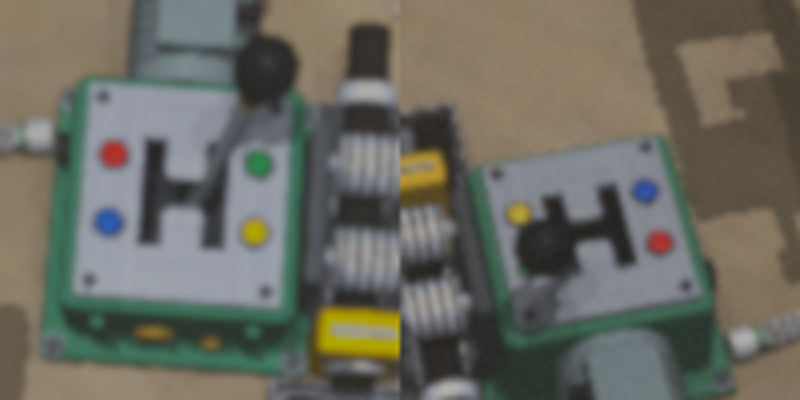

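The knob is at top (301.8,157.0) and side (270.8,236.5). Predicted fully home was (300.1,156.6) and (271.1,236.9), so it is home. I'm handing in.

```bash
python3 -c "
from bench import ctrl
print(ctrl.close_job())"
```

```text
the job is handed in; nothing more can be done
None
```

I pushed the lever across neutral and home in the far right slot beside the green button, where the last camera check put the knob within about 2 px of its predicted home position. I backed the arm clear and handed the job in at about 12.6 s; no verdict was returned.

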